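Demould a slip-cast bottle and close the empty mould

TASK

The little bottle cast in the plaster mould is firm enough to come out. Take off the mould's pouring ring and then both side halves, standing them upright on the wooden ware board; then lift the bottle off the mould's base and stand it upright in the middle of the square plaster bat to dry. Then close the empty mould so that it dries true: both halves back on the base with their hollows facing each other and no more than a sliver of a gap between them, and the ring centred flat on top. Do not tip the soft bottle, and leave the slip tub, the small gold tin and the needle tool where they are.

Things in the scene. Friction and masses are not known exactly. Their poses are not given: they have to be found in the camera images.
- pouring_ring: White plaster ring, outside 66 mm, hole 38 mm, 24 mm high, 90 g; at the start it lies flat on top of the closed mould, on both halves, the bottle's neck showing in its hole. Origin: centre of its underside, z up.
- thin_half: Thinner half of the white plaster mould: a block 34 mm thick along its x (0 to 34), 70 along y (-35 to 35), 72 high, 190 g. Origin: bottom middle of its hollowed face, on the mould's axis when closed; x points through the block to its plain back. Hollow: radius 23.5 mm low down, 14.5 at the top. Stands loose on the base; grip from above across its flat 70 mm ends, lift straight up.
- thick_half: Thicker half of the mould, like the thin half but 42 mm thick along its x (0 to 42), 250 g; origin and axes as there. At the start it stands on the base face to face with the thin half (its x pointing the other way), both origins on the base's axis, undersides 20 mm above the bench.
- cast_bottle: Soft buff clay bottle inside the mould, 76 mm high, 100 g: body 44 mm in diameter up to 38 mm, shoulder, neck 26 mm in diameter from 54 mm up. Only mouth and neck (10 mm above the halves) show from above, in the ring's hole; its shoulder holds it in until the halves are off. Origin: centre of its foot, z up. Grip it by the neck.
- mould_base: Plaster base of the mould, fixed: block 20 mm high, x -56 to 48 mm, 96 mm along y, with a round central boss 6 mm high, 42 mm in diameter tapering to 34. The bottle stands on the boss; the halves stand round it on the flat, thin one towards +x, thick one -x, ends facing +-y, hollows 2.5 mm clear of the boss. Origin: on the bench below the boss's centre, z up.
- ware_board: Wooden board lying on the bench, fixed, 220 mm along its x, 140 mm along its y, 18 mm thick, paler strips at its ends; the place to stand the ring and the halves meanwhile. Origin: centre of its underside, z up.
- plaster_bat: Thin square plaster bat lying on the bench, fixed, 181 x 182 mm, 9 mm thick; the bottle goes on its middle. Origin: centre of its underside, z up.
- slip_tub: Bystander: white tub of casting slip with a red band, 105 mm in diameter, 96 mm high. Origin: centre of its underside.
- needle: Bystander: dark-handled needle tool lying near the bench's front edge, 160 mm long along its y, 38 mm over all, 9 mm high. Origin: centre of its underside.
- tin: Bystander: small square brass-coloured tin with a round lid, 32 x 32 x 28 mm. Origin: centre of its underside.
Not all that is in view belongs to the job. Leave any purple look-alike of the pouring_ring alone.

How it is judged (in metres and radians):
On the way, in this order (a step that is already met when the one before it is completed fails the run):
1. the pouring ring lies on the ware board (x of pouring_ring in the frame of ware_board between -0.11 and 0.11 m and y of pouring_ring in the frame of ware_board between -0.07 and 0.07 m and z of pouring_ring in the frame of ware_board between 0.015 and 0.022 m and angle between pouring_ring's own z axis and vertical below 0.1 rad and contact force between the fingers and pouring_ring below 0.05 N), for 0.2 s.
2. both halves stand upright on the ware board (all of step 1 and x of thin_half in the frame of ware_board between -0.11 and 0.11 m and y of thin_half in the frame of ware_board between -0.07 and 0.07 m and z of thin_half in the frame of ware_board between 0.015 and 0.022 m and angle between each of thin_half, thick_half's own z axis and vertical below 0.1 rad and contact force between the fingers and thin_half below 0.05 N and x of thick_half in the frame of ware_board between -0.11 and 0.11 m and y of thick_half in the frame of ware_board between -0.07 and 0.07 m and z of thick_half in the frame of ware_board between 0.015 and 0.022 m and contact force between the fingers and thick_half below 0.05 N), for 0.2 s.
3. the bottle stands upright on the middle of the plaster bat (horizontal distance between cast_bottle and plaster_bat below 0.02 m and z of cast_bottle in the frame of plaster_bat between 0.006 and 0.012 m and angle between cast_bottle's own z axis and vertical below 0.1 rad and contact force between the fingers and cast_bottle below 0.05 N), for 0.3 s.
4. both halves stand closed on the mould base (horizontal distance between each of thin_half, thick_half and mould_base below 0.007 m and z of thin_half in the frame of mould_base between 0.017 and 0.023 m and angle between each of thin_half, thick_half's own z axis and vertical below 0.06 rad and z of thick_half in the frame of mould_base between 0.017 and 0.023 m and horizontal distance between thin_half and thick_half below 0.007 m and angle between the x axis of thin_half and the x axis of thick_half, either way round below 0.12 rad), for 0.2 s.
At the end, for the whole second after the job is handed in: Bottle upright on the bat, within 20 mm of its middle; both halves upright on the base, hollows facing, within 7 mm of its axis and each other, faces parallel within 0.12 rad; ring flat on both, within 10 mm of the axis; all released, at rest (all of step 4 and horizontal distance between cast_bottle and plaster_bat below 0.02 m and z of cast_bottle in the frame of plaster_bat between 0.006 and 0.012 m and angle between cast_bottle's own z axis and vertical below 0.1 rad and horizontal distance between pouring_ring and mould_base below 0.01 m and z of pouring_ring in the frame of mould_base between 0.089 and 0.096 m and angle between pouring_ring's own z axis and vertical below 0.08 rad and linear speed of each of pouring_ring, cast_bottle, thin_half, thick_half below 0.02 m/s); the robot touches nothing.
It fails at once if the soft bottle is tipped by more than 0.5 rad (angle between cast_bottle's own z axis and vertical above 0.5 rad).
It fails at once if the slip tub, gold tin or needle tool is moved by more than 30 mm (distance of any of slip_tub, tin, needle from where it was at the start of the episode above 0.03 m).
It also fails if it takes over 141 s, if anything falls off the work surface, if the arm or the gripper's body presses on something with over 40 N, if the wrist force passes 120 N, or if a joint passes its speed limit or range.

ROBOT

A 6-joint arm with a two-finger parallel gripper is mounted at the origin on a cart in front of the work surface, level with it; the furniture and walls round the work are solid. World frame = base frame: x ahead of the robot, y to its left, z up, the work surface at z = 0. Lengths are in mm, angles in rad, forces in N, time in s.
With the tool pointing down it reaches from about 250 to 775 mm from the base axis. Payload 4 kg.
Tool frame: the origin (TCP) lies midway between the tips of the shut fingers; the grasp point (between the pads) lies 19 mm behind it (manip.grip_depth is the distance from the TCP to the grasp point, in mm); z points along the fingers, y is the line along which they close (so a half turn about z gives the same grasp; the last joint's range is limited). The gripper opens to 94 mm and grips with 3 to 60 N. Pads are 16 mm wide; open, the fingers measure 119 mm over their backs; the gripper's body (75 mm by 177 mm) begins 78 mm behind the grasp point.
Start: joints at [1.034, 0.087, 1.371, -0, 1.684, -0.103], TCP at [231.189, 499.071, 205.506] pointing down, gripper open.
Joint ranges: [-3.1, 3.1], [-0.76, 2.03], [0.27, 2.55], [-1.08, 4.22], [0.17, 2.65], [-2.57, 2.57]. Speed limits (rad/s): [2.79, 2.79, 3.14, 3.14, 3.14, 3.14].

INTERFACE

Orientations are given as a 3x3 rotation matrix whose columns are the frame's x, y, z axes.
In Python, from station import monitor, optics, job, manip gives the robot as it stands. The module is installed in compiled form; this text tells all that it offers.
- The arm moves only by the tool send_rows, never from a script. Its argument "deltas" is text: rows parted by semicolons, each of 5 numbers parted by spaces: the finger opening in mm, from 0 to 94, then the shift along the tool's x, y, z in mm, then the turn about the tool's z in degrees. A call has 1 to 5 rows; each row shifts and turns the commanded pose from where the row before left it, along the tool's axes as they then stand; what a row does not reach is not made up. A row lasts 1/10 s, in which the tool goes at most 50 mm and 8.59 degrees, less where a joint would pass 70% of its speed; a pose out of reach is approached as far as the arm can. A call is refused whole if a number of a shift passes 50 or a number of a turn 8.59, either way. A call with a gripper value outside its range is refused whole. The fingers move at their own pace and stop on an object; "force" is the grip in N (left out, the last holds). Time passes only in rows, so rows that do not move let the fingers close. It gives the time, the measured TCP pose, the force, the opening and the grip force at its end, in the units of the state.
- monitor.get_obs(): the state, without advancing time (a new reading comes with each control period).
- optics.read_camera(name): name is "side" or "top" or "wrist"; returns the picture (384x512x3 uint8, blue, green, red); there is no depth.
- optics.camera_model(name): a dict with "mtx" (3x3 intrinsics, pixels), "k1" (the pictures are not rectified: a ray, as slopes to the right and down, at radius r is drawn at 1 + k1 r^2 times it, then the intrinsics apply), "world_from_camera" (4x4, takes a point from camera to world coordinates). Camera axes: x right, y down, z forward; pixel columns grow to the right and rows downward; lengths in mm; the calibration is good to about 2 mm. A picture is of the moment at which its call begins: read the wrist's pose just before it. camera_model takes no time and is no camera call; for the wrist camera it gives the pose at the moment of the call.
- job.sign_off(): hands the job in; it is judged then, once.
The state is a dict: "clock": time; "qpos": joint angles; "joint_vel": joint speeds; "joint_torque": joint torques, N m; "position": TCP position; "eef_rot": TCP orientation; "ft_force": force on the tool from outside, world axes, zero at the start; "wrist_torque": the same for the moment, N m; "grip_width": finger opening in mm; "grasp_force": force on a finger pad.
Only numpy, scipy, OpenCV 4.12 (cv2) and the standard library are available. Lean on these libraries where they do the work, as an engineer would, in place of code of your own. Each camera call takes 0.05 s, during which the arm holds its last target. There are 200 camera calls.

## Working session

There is one attempt and no reset: what is moved stays moved. The work goes in short steps, Python scripts to look and compute and a tool call to move; the robot and the scene stay as the last step left them, time stands still between calls to the robot, and variables do not carry over. Pictures are saved under pics/ and viewed, at most 14 in all, crops included, and the job is handed in when it is done.

Besides the shell and the picture viewer there is one more tool, called after ">>>" in YAML: its name, and indented under it one key for each argument. send_rows: Moves the arm, as the interface text tells. Its arguments: {"type":"object","properties":{"deltas":{"type":"string"},"force":{"type":"number"}},"required":["deltas"]}

```bash
mkdir -p pics; cat > h.py <<'E'
import numpy as np, cv2
from station import monitor, optics, job, manip
def ray(m,px):
    K=np.array(m['mtx']);d=np.array([(px[0]-K[0,2])/K[0,0],(px[1]-K[1,2])/K[1,1]])
    u=d.copy()
    for _ in range(20): u=d/(1+m['k1']*(u@u))
    T=np.array(m['world_from_camera']);v=T[:3,:3]@np.array([u[0],u[1],1]);return T[:3,3],v
def onz(m,px,z):
    o,v=ray(m,px);return o+v*(z-o[2])/v[2]
def proj(m,P):
    T=np.linalg.inv(np.array(m['world_from_camera']));p=T[:3,:3]@np.array(P)+T[:3,3];u=p[:2]/p[2];u=u*(1+m['k1']*(u@u))
    K=np.array(m['mtx']);return K[0,0]*u[0]+K[0,2],K[1,1]*u[1]+K[1,2]
E
python3 - <<'E'
from h import *
o=monitor.get_obs();print(o)
for n in ['side','top','wrist']:
    m=optics.camera_model(n);print(n,np.array(m['mtx']).round(1).tolist(),m['k1'],np.array(m['world_from_camera']).round(3).tolist())
    im=optics.read_camera(n);cv2.imwrite(f'pics/{n}0.png',im)
E
```

```text
{'clock': 0.0, 'qpos': array([ 1.03389708e+00,  8.79443598e-02,  1.37224039e+00, -1.69416362e-05,
        1.68358614e+00, -1.03091701e-01]), 'joint_vel': array([-0.00126702, -0.00035212,  0.00075773,  0.00060776, -0.00086881,
       -0.00110452]), 'joint_torque': array([ 3.02710714e-04, -3.40178847e+01, -3.02430832e+01,  7.18663190e-02,
        3.29462020e-02, -1.37553716e-04]), 'position': array([230.90661273, 498.58228598, 204.31702264]), 'eef_rot': array([[-9.07371004e-01,  4.20329219e-01, -1.09964542e-03],
       [ 4.20330606e-01,  9.07369079e-01, -1.88036534e-03],
       [ 2.07411756e-04, -2.16840361e-03, -9.99997628e-01]]), 'ft_force': array([ 0.01214512, -0.0422811 , -0.3261062 ]), 'wrist_torque': array([ 0.01980725, -0.02977279, -0.04930289]), 'grasp_force': 0.0, 'grip_width': 93.82740312126131}
side [[407.8, 0.0, 250.2], [0.0, 407.8, 190.2], [0.0, 0.0, 1.0]] 0.04405202553799614 [[0.977, -0.127, 0.173, 401.181], [-0.214, -0.635, 0.742, -818.8], [0.015, -0.762, -0.648, 855.597], [0.0, 0.0, 0.0, 1.0]]
top [[400.2, 0.0, 259.2], [0.0, 400.2, 194.5], [0.0, 0.0, 1.0]] -0.08542841311935638 [[-0.012, -0.992, 0.127, 480.348], [-1.0, 0.014, 0.014, 30.033], [-0.016, -0.126, -0.992, 1078.51], [0.0, 0.0, 0.0, 1.0]]
wrist [[306.3, 0.0, 256.1], [0.0, 306.3, 188.1], [0.0, 0.0, 1.0]] -0.03272090145867332 [[0.421, 0.872, 0.252, 157.632], [0.907, -0.404, -0.118, 533.944], [-0.001, 0.278, -0.961, 383.397], [0.0, 0.0, 0.0, 1.0]]
```

View pics/top0.png

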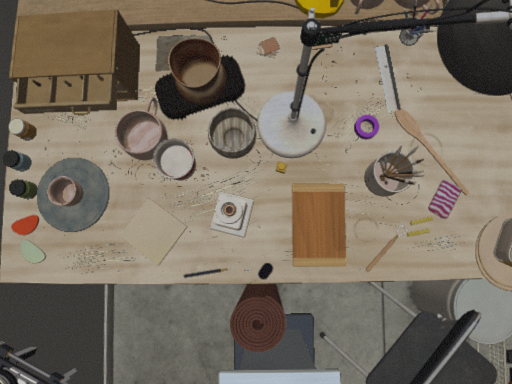

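View pics/side0.png

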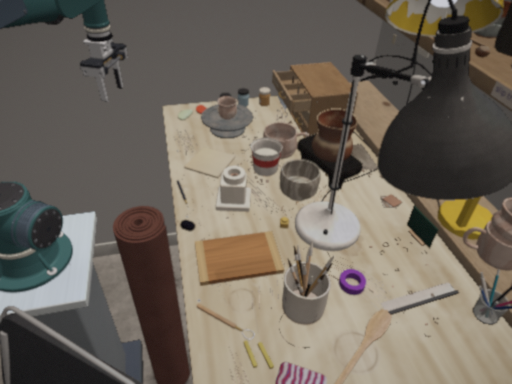

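The top view shows the mould with its ring at (231,211). The bat is at (155,231), the board at (319,225), the tub at (175,158), the tin at (281,168) and the needle at (205,272). Things that could be mistaken for the ring are the purple ring (367,126), the tub's mouth (175,158), the glass bowl (232,132) and the small pot (65,191). I choose the white ring on the square mould at (231,211), and a close crop will check that.

```bash
python3 - <<'E'
from h import *
m=optics.camera_model('top');s=optics.camera_model('side')
for n,p,z in [('ring',(231,210),116),('tub',(175,160),96),('tin',(281,168),28),('bat',(155,231),9),('board',(319,225),18),('lampbase',(292,122),20),('lamppole',(311,32),400),('purple',(367,126),24)]: print(n,onz(m,p,z).round(1))
t=cv2.imread('pics/top0.png')
c=cv2.resize(t[170:280,110:360],None,fx=3.2,fy=3.2,interpolation=cv2.INTER_CUBIC);cv2.imwrite('pics/tc.png',c)
t=cv2.imread('pics/side0.png')
c=cv2.resize(t[145:290,175:295],None,fx=4,fy=4,interpolation=cv2.INTER_CUBIC);cv2.imwrite('pics/sc.png',c)
E
```

```text
ring [566.4 112.1 116. ]
tub [696.5 255.1  96. ]
tin [684.9 -14.4  28. ]
bat [521.8 326.7   9. ]
board [ 532.1 -112.4   18. ]
lampbase [814.1 -47.4  20. ]
lamppole [865.4 -58.9 400. ]
purple [ 799.2 -251.7   24. ]
```

View pics/tc.png

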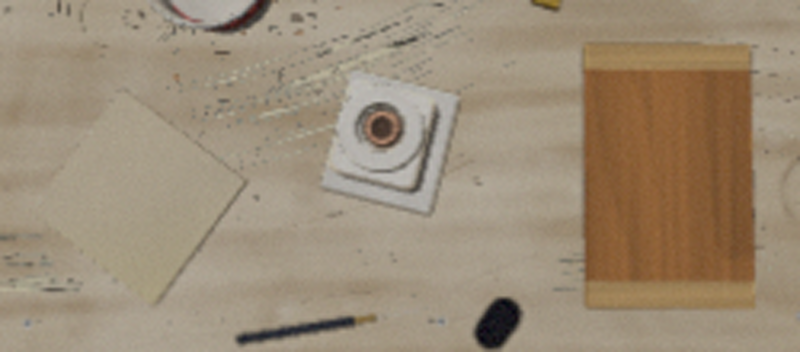

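View pics/sc.png

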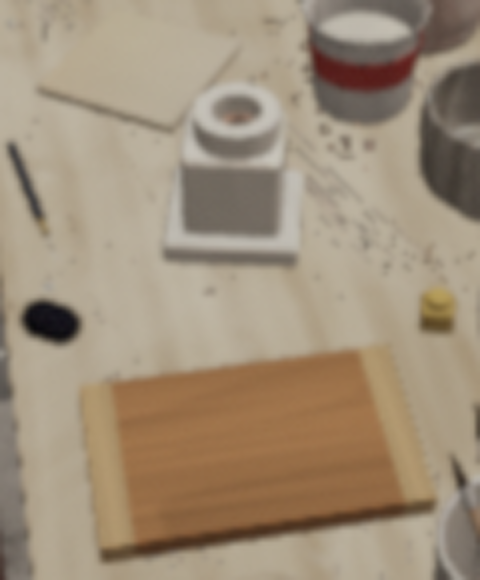

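The crop shows the white ring with the buff bottle mouth in its hole at crop (380,127), on the square block, so it is the one I want. Next I move over it for a wrist view.

>>> send_rows:
  deltas: "94 -42 -19 -4 0;94 -42 -19 -4 0;94 -42 -19 -4 0;94 -42 -19 -4 0;94 -42 -19 -4 0"

```text
clock: 0.65
position: [382.5, 323.0, 225.4]
eef_rot: [[-0.908, 0.42, -0.0], [0.42, 0.908, -0.0], [0.0, -0.0, -1.0]]
ft_force: [1.3, 0.2, 0.3]
grip_width: 93.7
grasp_force: 0.0
```

>>> send_rows:
  deltas: "94 -42 -19 -4 0;94 -42 -19 -4 0;94 -42 -19 -4 0;94 -42 -19 -4 0;94 -42 -19 -4 0"

```text
clock: 1.15
position: [533.2, 148.5, 245.3]
eef_rot: [[-0.907, 0.42, -0.0], [0.42, 0.907, 0.0], [0.0, 0.0, -1.0]]
ft_force: [0.9, 0.1, 0.3]
grip_width: 94.0
grasp_force: 0.0
```

>>> send_rows:
  deltas: "94 -40 -19 -4 0;94 0 0 0 0;94 0 0 0 0;94 0 0 0 0"

```text
clock: 1.55
position: [560.0, 116.9, 249.2]
eef_rot: [[-0.908, 0.419, -0.001], [0.419, 0.908, 0.001], [0.001, 0.0, -1.0]]
ft_force: [-0.5, 0.6, -0.4]
grip_width: 94.4
grasp_force: 0.0
```

```bash
python3 - <<'E'
from h import *
import pickle
o=monitor.get_obs();m=optics.camera_model('wrist');im=optics.read_camera('wrist');cv2.imwrite('pics/w1.png',im);pickle.dump(m,open('w1.pkl','wb'))
print(o['clock'],o['position'],o['eef_rot'],o['ft_force'],o['qpos'])
E
```

```text
1.55 [560.0157291  116.9423547  249.18968279] [[-9.07810269e-01  4.19380010e-01 -9.60851435e-04]
 [ 4.19379671e-01  9.07810773e-01  5.40697753e-04]
 [ 1.09902911e-03  8.78894134e-05 -9.99999392e-01]] [-0.47942329  0.58607569 -0.39875845] [ 1.06370900e-01  1.33452274e-01  1.23417729e+00  6.53209220e-04
  1.77486106e+00 -1.03153113e+00]
```

View pics/w1.png

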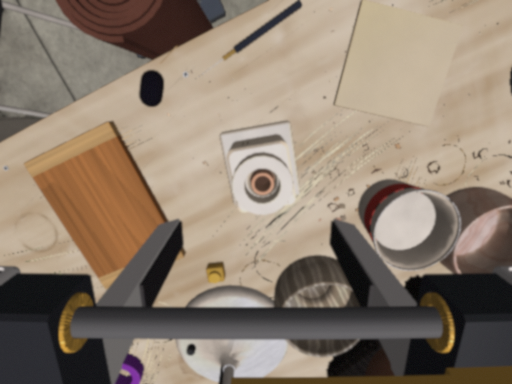

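The wrist view shows the ring at (263,182), the base square with corners near (222,132), (290,122) and (298,205), the board on the left and the bat at the upper right. I'll fit precise shapes and zoom in on the mould.

```bash
python3 - <<'E'
from h import *
import pickle
m=pickle.load(open('w1.pkl','rb'));im=cv2.imread('pics/w1.png')
print('tcp proj z116/z0',proj(m,(560,117,116)),proj(m,(560,117,20)))
g=cv2.resize(im[110:225,205:315],None,fx=5,fy=5,interpolation=cv2.INTER_CUBIC);cv2.imwrite('pics/wc1.png',g)
# bottle mouth by hue, ring circle
hsv=cv2.cvtColor(im,cv2.COLOR_BGR2HSV)
def blobs(im,lo,hi,roi,amin=50,k=3):
    h=cv2.cvtColor(im,cv2.COLOR_BGR2HSV);mk=cv2.inRange(h,lo,hi);z=np.zeros_like(mk);x0,y0,x1,y1=roi;z[y0:y1,x0:x1]=mk[y0:y1,x0:x1]
    z=cv2.morphologyEx(z,cv2.MORPH_OPEN,np.ones((k,k)))
    cs,_=cv2.findContours(z,cv2.RETR_EXTERNAL,cv2.CHAIN_APPROX_NONE);return sorted([c for c in cs if cv2.contourArea(c)>amin],key=cv2.contourArea)[::-1]
print('samples hsv board',hsv[220,100],'strip',hsv[152,70],'bat',hsv[60,400],'bench',hsv[100,320],'base',hsv[133,260],'ringtop',hsv[200,255],'mouth',hsv[175,263])
for c in blobs(im,(5,110,40),(20,255,255),(20,110,190,290),500)[:1]:
    q=cv2.approxPolyDP(cv2.convexHull(c),8,True)[:,0];print('board px',q.tolist(),[onz(m,p,18).round(0)[:2].tolist() for p in q])
t=cv2.imread('pics/top0.png');mt=optics.camera_model('top')
for c in blobs(t,(5,110,40),(20,255,255),(280,180,350,270),500)[:1]:
    r=cv2.minAreaRect(c);b=cv2.boxPoints(r);print('board brown top',[onz(mt,p,18).round(0)[:2].tolist() for p in b],onz(mt,r[0],18).round(1))
ht=cv2.cvtColor(t,cv2.COLOR_BGR2HSV);print('top bat',ht[231,155],'bench',ht[260,270])
E
```

```text
tcp proj z116/z0 (np.float64(255.12502955923608), np.float64(179.96809924902686)) (np.float64(255.28774127500557), np.float64(162.12991933399314))
samples hsv board [ 13 152 164] strip [ 17 112 184] bat [ 18  51 195] bench [ 16  43 202] base [ 13  15 208] ringtop [ 17  39 117] mouth [ 10  96 172]
board px [[112, 123], [165, 221], [105, 285], [26, 163]] [[433.0, -33.0], [584.0, -38.0], [638.0, -176.0], [427.0, -172.0]]
board brown top [[643.0, -46.0], [641.0, -186.0], [429.0, -178.0], [431.0, -41.0]] [ 534.8 -112.5   18. ]
top bat [ 20  40 164] bench [ 18  53 163]
```

View pics/wc1.png

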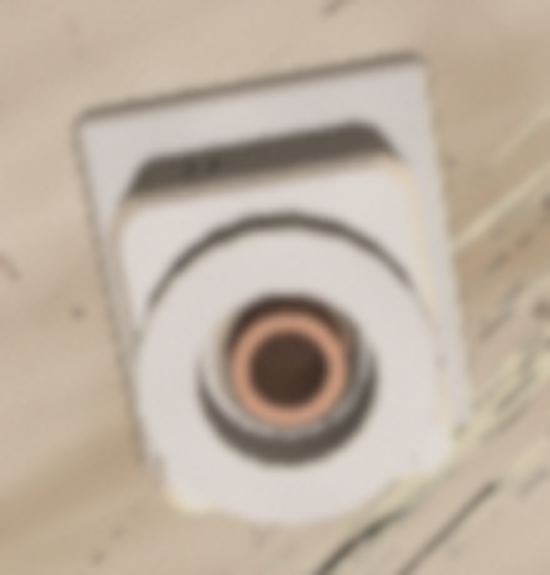

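The crop shows the ring's top circle centred at crop (287,374), with the bottle mouth at (289,367). The base's back edge runs (78,118)–(425,58), and block top shows only above the ring. So the thick half is on the image-up side, towards the robot.

```bash
python3 - <<'E'
from h import *
import pickle
m=pickle.load(open('w1.pkl','rb'));im=cv2.imread('pics/w1.png')
C=lambda x,y:(205+x/5-.4,110+y/5-.4)
A=onz(m,C(78,118),20);B=onz(m,C(425,58),20);D=onz(m,C(452,240),20)
print('back edge',A,B,np.linalg.norm(A-B)); e=(B-A)[:2];e/=np.linalg.norm(e)
print('ang edge deg',np.degrees(np.arctan2(e[1],e[0])))
mid=(A+B)[:2]/2
xa=np.array([e[1],-e[0]]); xa*=np.sign(xa@[1,-.3]);print('x axis',xa,'base centre',mid+56*xa)
# halves' thick back top edge (z=92), line from (120,205) to (400,155) crop
P=onz(m,C(125,205),92);Q=onz(m,C(400,158),92);print('back top edge',P,Q,'centre',(P+Q)[:2]/2+42*xa, np.degrees(np.arctan2(*(Q-P)[:2][::-1])))
r=onz(m,C(287,374),116);print('ring',r,'mouth',onz(m,C(289,367),96+6))
for a,b in [((137,374),(437,374)),((287,225),(287,523))]: print(np.linalg.norm(onz(m,C(*a),116)-onz(m,C(*b),116)))
# top cam
t=cv2.imread('pics/top0.png');mt=optics.camera_model('top');K=lambda x,y:(110+x/3.2-.3,170+y/3.2-.3)
for p in [(352,70),(460,95),(432,214),(322,185)]: print('top base',onz(mt,K(*p),20).round(1))
print('top mouth',onz(mt,K(381,127),102)); 
bat=[onz(mt,K(*p),9).round(1) for p in [(124,91),(246,181),(154,305),(33,205)]];print('bat',bat,np.mean(bat,0))
q=[onz(m,p,9).round(1) for p in [(362,0),(335,104),(429,124)]];print('batw',q)
E
```

```text
back edge [505.28783965  91.27891545  20.        ] [529.45573621 180.58471281  20.        ] 92.51817478531562
ang edge deg 74.85734326832387
x axis [ 0.96527842 -0.26122323] base centre [571.42737931 121.30331319]
back top edge [523.4108212  102.83480551  92.        ] [539.39379497 162.06794437  92.        ] centre [571.94400163 121.47999923] 74.89941724888699
ring [567.44220801 121.56116642 116.        ] mouth [569.79178999 121.27140626 102.        ]
63.45061010053538
65.4193846883911
top base [624.9 150.4  20. ]
top base [602.6  60.3  20. ]
top base [504.2  84.4  20. ]
top base [529.2 175.3  20. ]
top mouth [569.24730466 118.77006944 102.        ]
bat [array([611.2, 346.5,   9. ]), array([533.7, 240.9,   9. ]), array([431.1, 317.7,   9. ]), array([515.1, 423. ,   9. ])] [522.775 332.025   9.   ]
batw [array([433. , 320.2,   9. ]), array([535.2, 245. ,   9. ]), array([612.9, 352.7,   9. ])]
```

>>> send_rows:
  deltas: "94 0 0 20 -8.5;94 -8.3 5.9 20 -1.2;94 0 0 40 0;94 0 0 30 0;94 0 0 0 0"
  force: 12

```text
clock: 2.1
position: [566.1, 120.5, 134.0]
eef_rot: [[-0.966, 0.259, -0.011], [0.259, 0.966, -0.001], [0.01, -0.004, -1.0]]
ft_force: [-0.3, -0.3, 0.3]
grip_width: 94.2
grasp_force: 0.0
```

>>> send_rows:
  deltas: "94 0 0 20 0;94 0 0 18 0;94 0 0 0 0;94 0 0 0 0"

```text
clock: 2.5
position: [570.8, 120.1, 103.4]
eef_rot: [[-0.965, 0.26, 0.002], [0.26, 0.965, 0.0], [-0.002, 0.001, -1.0]]
ft_force: [0.1, 0.2, 0.1]
grip_width: 93.9
grasp_force: 0.0
```

>>> send_rows:
  deltas: "94 0 0 6 0;94 0 0 0 0;94 0 0 0 0;60 0 0 0 0;60 0 0 0 0"

```text
clock: 3.0
position: [570.5, 119.4, 95.8]
eef_rot: [[-0.965, 0.262, 0.001], [0.262, 0.965, 0.0], [-0.0, 0.0, -1.0]]
ft_force: [0.2, 0.2, 0.3]
grip_width: 81.2
grasp_force: 0.0
```

>>> send_rows:
  deltas: "60 0 0 0 0;60 0 0 0 0;60 0 0 0 0;60 0 0 0 0"

```text
clock: 3.4
position: [570.4, 119.4, 95.5]
eef_rot: [[-0.965, 0.261, 0.0], [0.261, 0.965, 0.0], [-0.0, 0.0, -1.0]]
ft_force: [-0.1, -0.2, 0.9]
grip_width: 66.3
grasp_force: 12.0
```

>>> send_rows:
  deltas: "60 0 0 -25 0;60 0 0 -40 0;60 7.2 -41.9 -10 0;60 7.2 -41.9 0 0;60 7.2 -41.9 0 0"

```text
clock: 3.9
position: [516.2, 2.8, 171.1]
eef_rot: [[-0.966, 0.26, 0.001], [0.26, 0.966, -0.0], [-0.001, 0.0, -1.0]]
ft_force: [0.7, -0.6, -2.3]
grip_width: 66.8
grasp_force: 12.0
```

>>> send_rows:
  deltas: "60 7.2 -41.9 0 0;60 7.2 -41.9 10 0;60 7.4 -41.9 20 0;60 0 0 40 0;60 0 0 25 0"

```text
clock: 4.4
position: [461.0, -112.9, 73.2]
eef_rot: [[-0.964, 0.265, -0.002], [0.265, 0.964, 0.001], [0.002, 0.0, -1.0]]
ft_force: [0.3, -0.7, -0.7]
grip_width: 66.6
grasp_force: 12.0
```

>>> send_rows:
  deltas: "60 0 0 20 0;60 0 0 15 0;60 0 0 10 0;60 0 0 3 0;60 0 0 0 0"

```text
clock: 4.9
position: [462.7, -111.8, 27.4]
eef_rot: [[-0.965, 0.261, -0.0], [0.261, 0.965, 0.0], [0.0, 0.0, -1.0]]
ft_force: [-0.4, 0.4, -1.4]
grip_width: 66.5
grasp_force: 12.0
```

>>> send_rows:
  deltas: "60 0 0 3 0;60 0 0 0 0;60 0 0 0 0"

```text
clock: 5.2
position: [463.2, -112.0, 25.0]
eef_rot: [[-0.965, 0.261, 0.001], [0.261, 0.965, -0.0], [-0.001, -0.0, -1.0]]
ft_force: [-0.0, -0.5, 0.5]
grip_width: 66.5
grasp_force: 12.0
```

>>> send_rows:
  deltas: "60 0 0 1.5 0;60 0 0 0 0;60 0 0 0 0"

```text
clock: 5.5
position: [462.8, -111.9, 23.0]
eef_rot: [[-0.965, 0.261, 0.0], [0.261, 0.965, 0.0], [-0.0, 0.0, -1.0]]
ft_force: [0.3, 0.3, -1.3]
grip_width: 66.6
grasp_force: 12.0
```

>>> send_rows:
  deltas: "60 0 0 1.5 0;60 0 0 0 0;60 0 0 0 0"

```text
clock: 5.8
position: [462.9, -111.9, 21.5]
eef_rot: [[-0.965, 0.261, 0.0], [0.261, 0.965, -0.0], [-0.0, 0.0, -1.0]]
ft_force: [0.1, 0.6, -1.5]
grip_width: 66.3
grasp_force: 12.0
```

>>> send_rows:
  deltas: "60 0 0 1 0;60 0 0 0 0;60 0 0 0 0"

```text
clock: 6.1
position: [462.9, -111.9, 21.5]
eef_rot: [[-0.965, 0.261, 0.0], [0.261, 0.965, -0.0], [-0.0, -0.0, -1.0]]
ft_force: [-2.3, -0.1, 5.1]
grip_width: 66.8
grasp_force: 12.0
```

>>> send_rows:
  deltas: "60 0 0 1 0;60 0 0 0 0;60 0 0 0 0"

```text
clock: 6.4
position: [462.9, -111.9, 21.4]
eef_rot: [[-0.965, 0.261, 0.0], [0.261, 0.965, -0.0], [-0.0, -0.0, -1.0]]
ft_force: [-5.3, 0.4, 10.2]
grip_width: 66.9
grasp_force: 12.0
```

>>> send_rows:
  deltas: "60 0 0 -1.5 0;94 0 0 0 0;94 0 0 0 0;94 0 0 0 0;94 0 0 -10 0"

```text
clock: 6.9
position: [461.4, -111.4, 29.6]
eef_rot: [[-0.965, 0.261, -0.004], [0.261, 0.965, 0.001], [0.004, 0.0, -1.0]]
ft_force: [-0.6, 0.0, -0.4]
grip_width: 93.2
grasp_force: 0.0
```

>>> send_rows:
  deltas: "94 0 0 -30 0;94 0 0 -45 0;94 0 0 -45 0;94 -10.4 42 -20 0;94 -10.4 42 0 0"

```text
clock: 7.4
position: [507.8, -36.8, 177.1]
eef_rot: [[-0.964, 0.265, 0.011], [0.265, 0.964, -0.002], [-0.011, 0.001, -1.0]]
ft_force: [0.5, -0.8, -0.1]
grip_width: 94.0
grasp_force: 0.0
```

>>> send_rows:
  deltas: "94 -10.4 42 0 0;94 -10.4 42 0 0;94 -10.4 42 0 0;94 -10.4 42 0 0;94 0 0 0 0"

```text
clock: 7.9
position: [590.1, 119.5, 170.5]
eef_rot: [[-0.967, 0.256, -0.0], [0.256, 0.967, 0.002], [0.001, 0.002, -1.0]]
ft_force: [0.5, -0.5, -1.2]
grip_width: 94.0
grasp_force: 0.0
```

>>> send_rows:
  deltas: "94 0 0 0 0;94 0 0 0 0"

```text
clock: 8.1
position: [588.6, 114.1, 171.3]
eef_rot: [[-0.965, 0.262, 0.0], [0.262, 0.965, -0.0], [-0.0, -0.0, -1.0]]
ft_force: [1.0, 0.2, 0.7]
grip_width: 94.1
grasp_force: 0.0
```

```bash
python3 - <<'E'
from h import *
import pickle
o=monitor.get_obs();m=optics.camera_model('wrist');im=optics.read_camera('wrist');cv2.imwrite('pics/w2.png',im);pickle.dump(m,open('w2.pkl','wb'))
print(o['clock'],o['position'])
u,v=map(int,proj(m,(570.5,120,92)));print(u,v);x0,y0=u-75,v-60
print(x0,y0);cv2.imwrite('pics/wc2.png',cv2.resize(im[max(y0,0):y0+120,x0:x0+150],None,fx=5,fy=5,interpolation=cv2.INTER_CUBIC))
E
```

```text
8.1 [588.5656261  114.13169851 171.33736129]
256 174
181 114
```

View pics/wc2.png

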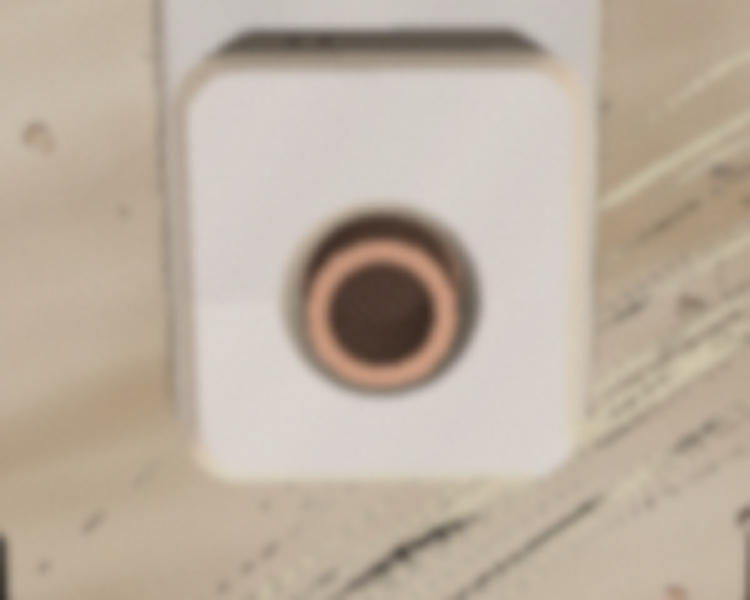

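The ring is off. The block's top face spans crop x 187–580 and y 60–477, with the hole at (382,300) and the seam faint at y≈302. The thin half is the lower, shorter part, as expected.

```bash
python3 - <<'E'
from h import *
import pickle
m=pickle.load(open('w2.pkl','rb'))
C=lambda x,y:onz(m,(181+x/5-.4,114+y/5-.4),92)
print('hole',C(382,300),'neck',onz(m,(181+381/5-.4,114+313/5-.4),102))
a,b=C(187,303),C(580,303);print(a,b,np.linalg.norm(a-b),(a+b)/2);c,d=C(382,60),C(382,477);print(c,d,np.linalg.norm(c-d), 'axis from back',c+(d-c)*42/76)
mm=np.array([.9653,-.2612,0]); print('nose',d-34*mm, c+42*mm)
E
```

```text
hole [570.23168285 120.95695169  92.        ] neck [570.02130994 120.80896921 102.        ]
[561.86491977  88.1973582   92.        ] [579.75408431 153.94658191  92.        ] 68.13943518373544 [570.80950204 121.07197006  92.        ]
[530.73094332 131.6681441   92.        ] [601.66003138 112.43561222  92.        ] 73.49031102903884 axis from back [569.92859725 121.03963964  92.        ]
nose [568.83983138 121.31641222  92.        ] [571.27354332 120.6977441   92.        ]
```

>>> send_rows:
  deltas: "94 0 1.8 35 0;94 0 0 35 0;94 0 0 25 0;94 0 0 14 0;94 0 0 0 0"
  force: 25

```text
clock: 8.65
position: [587.6, 115.6, 59.9]
eef_rot: [[-0.965, 0.263, -0.004], [0.263, 0.965, -0.0], [0.004, -0.002, -1.0]]
ft_force: [-0.3, -0.7, 0.2]
grip_width: 94.1
grasp_force: 0.0
```

>>> send_rows:
  deltas: "94 0 0 0 0;64 0 0 0 0;64 0 0 0 0;64 0 0 0 0;64 0 0 0 0"

```text
clock: 9.15
position: [589.9, 115.8, 63.3]
eef_rot: [[-0.965, 0.261, 0.002], [0.261, 0.965, -0.002], [-0.002, -0.001, -1.0]]
ft_force: [-1.7, -3.6, 4.8]
grip_width: 70.0
grasp_force: 25.0
```

>>> send_rows:
  deltas: "64 0 0 0 0;64 0 0 0 0;64 0 0 0 0"

```text
clock: 9.45
position: [589.9, 115.8, 63.3]
eef_rot: [[-0.965, 0.261, 0.002], [0.261, 0.965, -0.002], [-0.002, -0.001, -1.0]]
ft_force: [-2.0, -3.4, 6.4]
grip_width: 69.8
grasp_force: 25.0
```

>>> send_rows:
  deltas: "64 -4 0 -2 0;64 -6 0 -1 0;64 -8 0 0 0;64 -8 0 0 0;64 -8 0 -4 0"

```text
clock: 9.95
position: [622.2, 107.8, 67.7]
eef_rot: [[-0.965, 0.261, -0.002], [0.261, 0.965, 0.0], [0.002, -0.0, -1.0]]
ft_force: [0.2, -0.4, -1.7]
grip_width: 69.8
grasp_force: 25.0
```

>>> send_rows:
  deltas: "64 -8 0 -8 0;64 0 0 -25 0;64 0 0 -40 0;64 0 0 -40 0;64 0 0 0 0"

```text
clock: 10.45
position: [634.1, 106.0, 191.4]
eef_rot: [[-0.965, 0.261, 0.016], [0.262, 0.965, 0.001], [-0.015, 0.006, -1.0]]
ft_force: [0.3, 0.2, -1.7]
grip_width: 69.8
grasp_force: 25.0
```

>>> send_rows:
  deltas: "64 5.5 -39 0 0;64 5.5 -39 0 0;64 5.5 -39 0 0;64 5.5 -39 0 0;64 5.5 -39 0 0"

```text
clock: 10.95
position: [551.6, -76.5, 181.3]
eef_rot: [[-0.965, 0.261, -0.001], [0.261, 0.965, 0.0], [0.001, 0.0, -1.0]]
ft_force: [1.0, -1.2, -2.7]
grip_width: 69.7
grasp_force: 25.0
```

>>> send_rows:
  deltas: "64 5.8 -38.7 10 0;64 0 0 35 0;64 0 0 30 0;64 0 0 20 0;64 0 0 10 0"

```text
clock: 11.45
position: [534.9, -110.8, 73.7]
eef_rot: [[-0.965, 0.262, -0.005], [0.262, 0.965, 0.002], [0.005, 0.0, -1.0]]
ft_force: [-0.7, -0.2, -1.1]
grip_width: 70.0
grasp_force: 25.0
```

>>> send_rows:
  deltas: "64 0 0 0 0;64 0 0 0 0;64 0 0 0 0"

```text
clock: 11.75
position: [537.9, -111.4, 78.8]
eef_rot: [[-0.965, 0.261, 0.003], [0.261, 0.965, -0.001], [-0.003, -0.0, -1.0]]
ft_force: [0.1, -0.0, -2.4]
grip_width: 69.9
grasp_force: 25.0
```

>>> send_rows:
  deltas: "64 0 0 8 0;64 0 0 5 0;64 0 0 2 0;64 0 0 0 0;64 0 0 0 0"

```text
clock: 12.25
position: [536.6, -111.1, 61.9]
eef_rot: [[-0.965, 0.261, -0.0], [0.261, 0.965, 0.0], [0.0, 0.0, -1.0]]
ft_force: [0.1, -0.4, -1.9]
grip_width: 69.8
grasp_force: 25.0
```

>>> send_rows:
  deltas: "64 0 0 1 0;64 0 0 0 0;64 0 0 0 0"

```text
clock: 12.55
position: [536.8, -111.1, 61.3]
eef_rot: [[-0.965, 0.261, 0.001], [0.261, 0.965, -0.0], [-0.001, 0.0, -1.0]]
ft_force: [-0.4, -0.1, -1.3]
grip_width: 69.6
grasp_force: 25.0
```

>>> send_rows:
  deltas: "64 0 0 1 0;64 0 0 0 0;64 0 0 0 0"

```text
clock: 12.85
position: [536.9, -111.1, 61.3]
eef_rot: [[-0.965, 0.261, 0.001], [0.261, 0.965, -0.0], [-0.001, -0.0, -1.0]]
ft_force: [-2.6, 0.5, 6.0]
grip_width: 70.1
grasp_force: 25.0
```

>>> send_rows:
  deltas: "64 0 0 -1 0;94 0 0 0 0;94 0 0 0 0;94 0 0 0 0;94 0 0 -10 0"

```text
clock: 13.35
position: [535.4, -110.7, 69.5]
eef_rot: [[-0.965, 0.261, -0.004], [0.261, 0.965, 0.001], [0.004, 0.0, -1.0]]
ft_force: [-0.0, -0.1, 0.3]
grip_width: 93.9
grasp_force: 0.0
```

>>> send_rows:
  deltas: "94 0 0 -35 0;94 0 0 -45 0;94 0 0 -30 0;94 8.5 38.8 0 0;94 8.5 38.8 0 0"

```text
clock: 13.85
position: [541.7, -31.9, 183.8]
eef_rot: [[-0.964, 0.264, 0.005], [0.264, 0.964, -0.001], [-0.005, 0.001, -1.0]]
ft_force: [1.5, -0.2, 0.5]
grip_width: 94.0
grasp_force: 0.0
```

>>> send_rows:
  deltas: "94 8.5 38.8 0 0;94 8.5 38.8 0 0;94 8.5 38.8 0 0;94 8.8 38.8 0 0;94 0 0 0 0"

```text
clock: 14.35
position: [547.8, 131.5, 181.7]
eef_rot: [[-0.967, 0.256, 0.001], [0.256, 0.967, 0.002], [-0.0, 0.002, -1.0]]
ft_force: [0.2, -1.1, -0.4]
grip_width: 94.1
grasp_force: 0.0
```

>>> send_rows:
  deltas: "94 0 0 30 0;94 0 0 20 0;94 0 0 0 0;94 0 0 0 0"

```text
clock: 14.75
position: [548.1, 126.4, 131.5]
eef_rot: [[-0.965, 0.262, 0.0], [0.262, 0.965, -0.0], [-0.0, -0.0, -1.0]]
ft_force: [0.4, 0.5, -0.7]
grip_width: 94.2
grasp_force: 0.0
```

>>> send_rows:
  deltas: "94 0 0 30 0;94 0 0 25 0;94 0 0 14 0;94 0 0 0 0;94 0 0 0 0"

```text
clock: 15.25
position: [549.0, 126.9, 63.5]
eef_rot: [[-0.965, 0.262, 0.002], [0.262, 0.965, 0.0], [-0.002, 0.001, -1.0]]
ft_force: [-0.6, 0.8, 0.0]
grip_width: 93.9
grasp_force: 0.0
```

>>> send_rows:
  deltas: "64 0 0 0 0;64 0 0 0 0;64 0 0 0 0;64 0 0 0 0;64 0 0 0 0"

```text
clock: 15.75
position: [548.4, 126.5, 63.0]
eef_rot: [[-0.965, 0.261, 0.001], [0.261, 0.965, -0.001], [-0.002, -0.001, -1.0]]
ft_force: [-1.0, -2.3, 4.7]
grip_width: 69.7
grasp_force: 25.0
```

>>> send_rows:
  deltas: "64 0 0 0 0;64 0 0 0 0"

```text
clock: 15.95
position: [548.4, 126.5, 63.0]
eef_rot: [[-0.965, 0.261, 0.001], [0.261, 0.965, -0.001], [-0.002, -0.001, -1.0]]
ft_force: [-1.7, -1.7, 5.0]
grip_width: 69.7
grasp_force: 25.0
```

>>> send_rows:
  deltas: "64 4 0 -2 0;64 6 0 -1 0;64 8 0 0 0;64 8 0 0 0;64 8 0 -4 0"

```text
clock: 16.45
position: [513.4, 136.2, 68.0]
eef_rot: [[-0.965, 0.261, -0.003], [0.261, 0.965, -0.0], [0.002, -0.001, -1.0]]
ft_force: [0.7, 0.2, -2.6]
grip_width: 70.0
grasp_force: 25.0
```

>>> send_rows:
  deltas: "64 8 0 -8 0;64 0 0 -25 0;64 0 0 -40 0;64 0 0 -40 0;64 0 0 0 0"

```text
clock: 16.95
position: [510.8, 138.9, 190.4]
eef_rot: [[-0.965, 0.261, 0.015], [0.261, 0.965, 0.003], [-0.014, 0.006, -1.0]]
ft_force: [0.7, -0.1, -0.2]
grip_width: 70.2
grasp_force: 25.0
```

>>> send_rows:
  deltas: "64 0 0 0 0;64 0 0 0 0"

```text
clock: 17.15
position: [506.3, 137.9, 180.4]
eef_rot: [[-0.965, 0.261, -0.003], [0.261, 0.965, -0.0], [0.003, -0.001, -1.0]]
ft_force: [-0.8, 0.6, -2.8]
grip_width: 69.7
grasp_force: 25.0
```

>>> send_rows:
  deltas: "64 -26.3 -36.1 0 0;64 -26.3 -36.1 0 0;64 -26.3 -36.1 0 0;64 -26.3 -36.1 0 0;64 -26.3 -36.1 0 0"

```text
clock: 17.65
position: [586.3, -71.9, 179.1]
eef_rot: [[-0.965, 0.261, -0.005], [0.261, 0.965, 0.001], [0.005, 0.0, -1.0]]
ft_force: [0.3, 0.4, -1.6]
grip_width: 69.7
grasp_force: 25.0
```

>>> send_rows:
  deltas: "64 -26.3 -36 0 0;64 0 0 35 0;64 0 0 30 0;64 0 0 20 0;64 0 0 15 0"

```text
clock: 18.15
position: [600.5, -111.7, 77.0]
eef_rot: [[-0.965, 0.262, -0.007], [0.262, 0.965, 0.002], [0.008, 0.0, -1.0]]
ft_force: [-0.3, -0.2, -2.4]
grip_width: 70.0
grasp_force: 25.0
```

>>> send_rows:
  deltas: "64 0 0 10 0;64 0 0 4 0;64 0 0 0 0;64 0 0 0 0"

```text
clock: 18.55
position: [604.0, -112.3, 69.3]
eef_rot: [[-0.965, 0.261, 0.002], [0.261, 0.965, -0.001], [-0.002, 0.0, -1.0]]
ft_force: [0.1, -0.4, -2.0]
grip_width: 70.0
grasp_force: 25.0
```

>>> send_rows:
  deltas: "64 0 0 4 0;64 0 0 2.5 0;64 0 0 0 0;64 0 0 0 0;64 0 0 0 0"

```text
clock: 19.05
position: [603.2, -112.3, 61.6]
eef_rot: [[-0.965, 0.261, 0.0], [0.261, 0.965, 0.0], [-0.0, 0.0, -1.0]]
ft_force: [-0.2, 0.2, -1.8]
grip_width: 70.1
grasp_force: 25.0
```

>>> send_rows:
  deltas: "64 0 0 1 0;64 0 0 0 0;64 0 0 0 0"

```text
clock: 19.35
position: [603.4, -112.3, 61.0]
eef_rot: [[-0.965, 0.261, 0.001], [0.261, 0.965, -0.0], [-0.001, 0.0, -1.0]]
ft_force: [-0.4, 0.4, 0.2]
grip_width: 69.9
grasp_force: 25.0
```

>>> send_rows:
  deltas: "64 0 0 1 0;64 0 0 0 0;64 0 0 0 0"

```text
clock: 19.65
position: [603.4, -112.3, 61.0]
eef_rot: [[-0.965, 0.261, 0.001], [0.261, 0.965, -0.0], [-0.001, -0.0, -1.0]]
ft_force: [-0.9, 1.4, 5.2]
grip_width: 70.0
grasp_force: 25.0
```

>>> send_rows:
  deltas: "64 0 0 -1 0;94 0 0 0 0;94 0 0 0 0;94 0 0 0 0;94 0 0 -10 0"

```text
clock: 20.15
position: [601.9, -111.9, 68.7]
eef_rot: [[-0.965, 0.261, -0.004], [0.261, 0.965, 0.001], [0.004, 0.0, -1.0]]
ft_force: [0.2, 0.9, 0.3]
grip_width: 93.8
grasp_force: 0.0
```

>>> send_rows:
  deltas: "94 0 0 -35 0;94 0 0 -45 0;94 0 0 -25 0;94 15.5 36.1 0 0;94 15.5 36.1 0 0"

```text
clock: 20.65
position: [593.1, -34.6, 178.1]
eef_rot: [[-0.965, 0.264, 0.004], [0.264, 0.965, -0.0], [-0.004, 0.001, -1.0]]
ft_force: [0.5, -0.1, 1.0]
grip_width: 94.0
grasp_force: 0.0
```

>>> send_rows:
  deltas: "94 15.5 36.1 0 0;94 15.5 36.1 0 0;94 15.5 36.1 0 0;94 15.5 36.1 0 0;94 0 0 0 0"

```text
clock: 21.15
position: [569.2, 125.7, 176.5]
eef_rot: [[-0.967, 0.256, 0.001], [0.256, 0.967, 0.002], [-0.0, 0.002, -1.0]]
ft_force: [-0.2, -0.4, 0.1]
grip_width: 93.9
grasp_force: 0.0
```

>>> send_rows:
  deltas: "94 0 0 0 0;94 0 0 0 0;94 0 0 0 0"
  force: 5

```text
clock: 21.45
position: [570.3, 119.9, 175.7]
eef_rot: [[-0.965, 0.263, 0.0], [0.263, 0.965, -0.0], [-0.0, -0.0, -1.0]]
ft_force: [0.7, 0.7, -0.8]
grip_width: 93.8
grasp_force: 0.0
```

```bash
python3 - <<'E'
from h import *
import pickle
o=monitor.get_obs();m=optics.camera_model('wrist');im=optics.read_camera('wrist');cv2.imwrite('pics/w3.png',im);pickle.dump(m,open('w3.pkl','wb'))
print(o['clock'],o['position'])
E
```

```text
21.45 [570.34773973 119.85445335 175.6512633 ]
```

View pics/w3.png

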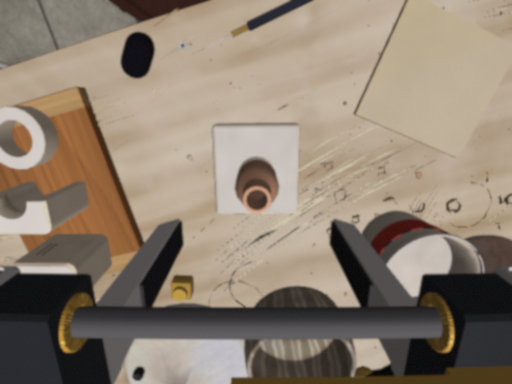

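The ring and both halves stand upright on the board. The bottle stands alone on the base, with its mouth at about (257,198) and the base corners at (213,124), (299,123) and (299,214). I'll measure its centre and the bat's edges.

```bash
python3 - <<'E'
from h import *
import pickle
m=pickle.load(open('w3.pkl','rb'));im=cv2.imread('pics/w3.png')
h=cv2.cvtColor(im,cv2.COLOR_BGR2HSV)
mk=cv2.inRange(h,(0,60,30),(14,255,255));mk[:,:220]=0;mk[:,295:]=0;mk[:145]=0;mk[225:]=0
c=max(cv2.findContours(mk,0,1)[0],key=cv2.contourArea);x,y,w,hh=cv2.boundingRect(c);print(x,y,w,hh)
# neck top rim: bottom of blob, outer dia 26 -> radius px
b=np.array([x+w/2,y+hh]);
# neck width near bottom
rows=[(r,np.where(mk[r,x:x+w])[0]) for r in range(y+hh-22,y+hh,4)]
print([(r,x+a.min(),x+a.max()) for r,a in rows if len(a)])
p=onz(m,(257.5,y+hh),102);q=proj(m,(570,121,102));print('bottom edge',p,'proj axis',q)
f=[onz(m,a,20).round(1) for a in [(213,124),(299,123),(299,214)]];print(f)
# bat edges (full corners via top & here)
print([onz(m,a,9).round(1) for a in [(408,0),(355,113),(457,157)]])
E
```

```text
236 160 42 54
[(192, np.int64(237), np.int64(276)), (196, np.int64(238), np.int64(275)), (200, np.int64(241), np.int64(272)), (204, np.int64(244), np.int64(269)), (208, np.int64(247), np.int64(267)), (212, np.int64(252), np.int64(261))]
bottom edge [586.08312997 117.87421575 102.        ] proj axis (np.float64(256.1099946947552), np.float64(196.31509366544313))
[array([504.4,  91. ,  20. ]), array([527.8, 180.3,  20. ]), array([629.4, 156.7,  20. ])]
[array([437.7, 317.1,   9. ]), array([534.5, 243.8,   9. ]), array([614.1, 350.2,   9. ])]
```

>>> send_rows:
  deltas: "60 -0.3 1.1 20 0;60 0 0 30 0;60 0 0 20 0;60 0 0 15 0;60 0 0 6 0"

```text
clock: 22.0
position: [569.8, 121.3, 82.6]
eef_rot: [[-0.965, 0.263, -0.003], [0.263, 0.965, -0.0], [0.003, -0.001, -1.0]]
ft_force: [-0.1, -0.7, 0.1]
grip_width: 60.8
grasp_force: 0.0
```

>>> send_rows:
  deltas: "60 0 0 2 0;60 0 0 0 0;60 0 0 0 0;40 0 0 0 0;40 0 0 0 0"

```text
clock: 22.5
position: [571.0, 122.3, 83.3]
eef_rot: [[-0.965, 0.261, 0.001], [0.261, 0.965, 0.0], [-0.001, 0.001, -1.0]]
ft_force: [0.4, -0.1, 0.4]
grip_width: 47.4
grasp_force: 0.0
```

>>> send_rows:
  deltas: "34 0 0 0 0;30 0 0 0 0;28 0 0 0 0;26 0 0 0 0;25 0 0 0 0"

```text
clock: 23.0
position: [570.6, 122.1, 82.5]
eef_rot: [[-0.965, 0.261, -0.0], [0.261, 0.965, -0.0], [0.0, -0.0, -1.0]]
ft_force: [1.0, 0.6, 0.7]
grip_width: 25.9
grasp_force: 5.0
```

>>> send_rows:
  deltas: "22 0 0 0 0;22 0 0 0 0;22 0 0 0 0"

```text
clock: 23.3
position: [570.6, 122.1, 82.5]
eef_rot: [[-0.965, 0.261, 0.0], [0.261, 0.965, -0.0], [-0.0, -0.0, -1.0]]
ft_force: [-0.1, -0.7, -0.1]
grip_width: 26.2
grasp_force: 5.0
```

>>> send_rows:
  deltas: "22 0 0 -5 0;22 0 0 -15 0;22 0 0 -20 0;22 0 0 -15 0;22 0 0 0 0"
  force: 7

```text
clock: 23.8
position: [572.7, 122.5, 141.7]
eef_rot: [[-0.965, 0.261, 0.007], [0.261, 0.965, 0.001], [-0.007, 0.003, -1.0]]
ft_force: [0.2, 0.2, -1.2]
grip_width: 25.8
grasp_force: 7.0
```

>>> send_rows:
  deltas: "22 5 10 0 0;22 11 21 0 0;22 11 21 0 0;22 11 21 0 0;22 11 21 0 0"

```text
clock: 24.3
position: [546.5, 227.1, 135.9]
eef_rot: [[-0.965, 0.261, -0.003], [0.261, 0.965, -0.0], [0.003, -0.001, -1.0]]
ft_force: [0.2, 0.3, 0.1]
grip_width: 25.9
grasp_force: 7.0
```

>>> send_rows:
  deltas: "22 11 21 0 0;22 11 21 0 0;22 11 21 0 0;22 11 21 0 0;22 8.2 14.2 0 0"

```text
clock: 24.8
position: [521.5, 335.9, 135.9]
eef_rot: [[-0.966, 0.26, -0.003], [0.26, 0.966, -0.001], [0.002, -0.001, -1.0]]
ft_force: [-0.6, -1.3, -1.1]
grip_width: 25.7
grasp_force: 7.0
```

>>> send_rows:
  deltas: "22 0 0 0 0;22 0 0 15 0;22 0 0 20 0;22 0 0 15 0;22 0 0 8 0"

```text
clock: 25.3
position: [522.1, 332.4, 76.4]
eef_rot: [[-0.965, 0.263, -0.004], [0.263, 0.965, -0.002], [0.003, -0.003, -1.0]]
ft_force: [-0.6, -0.1, -1.8]
grip_width: 25.9
grasp_force: 7.0
```

>>> send_rows:
  deltas: "22 0 0 4 0;22 0 0 0 0;22 0 0 0 0;22 0 0 0 0"

```text
clock: 25.7
position: [523.8, 334.4, 76.7]
eef_rot: [[-0.965, 0.261, 0.002], [0.261, 0.965, 0.001], [-0.002, 0.002, -1.0]]
ft_force: [0.5, 0.8, -0.3]
grip_width: 25.8
grasp_force: 7.0
```

Contact is expected near z 65.5.

>>> send_rows:
  deltas: "22 0 0 5 0;22 0 0 3 0;22 0 0 1 0;22 0 0 0 0;22 0 0 0 0"

```text
clock: 26.2
position: [523.1, 334.1, 66.5]
eef_rot: [[-0.965, 0.261, 0.0], [0.261, 0.965, 0.0], [-0.0, 0.0, -1.0]]
ft_force: [0.1, 0.3, -1.2]
grip_width: 26.4
grasp_force: 7.0
```

>>> send_rows:
  deltas: "22 0 0 1 0;22 0 0 0 0;22 0 0 0 0"

```text
clock: 26.5
position: [523.2, 334.1, 65.6]
eef_rot: [[-0.965, 0.262, 0.0], [0.262, 0.965, 0.0], [-0.0, 0.0, -1.0]]
ft_force: [0.4, 0.9, -0.2]
grip_width: 26.3
grasp_force: 7.0
```

>>> send_rows:
  deltas: "22 0 0 0.7 0;22 0 0 0 0;22 0 0 0 0"

```text
clock: 26.8
position: [523.4, 334.1, 65.5]
eef_rot: [[-0.965, 0.261, 0.001], [0.261, 0.965, 0.0], [-0.001, 0.001, -1.0]]
ft_force: [-1.5, -0.8, 3.3]
grip_width: 25.8
grasp_force: 7.0
```

>>> send_rows:
  deltas: "22 0 0 -0.5 0;60 0 0 0 0;60 0 0 0 0;60 0 0 0 0;60 0 0 -15 0"

```text
clock: 27.3
position: [521.4, 333.3, 77.8]
eef_rot: [[-0.965, 0.261, -0.005], [0.261, 0.965, -0.003], [0.004, -0.004, -1.0]]
ft_force: [-0.7, 0.6, -0.2]
grip_width: 54.1
grasp_force: 0.0
```

>>> send_rows:
  deltas: "94 0 0 -35 0;94 0 0 -40 0;94 0 0 -15 0;94 -19.4 -41 0 0;94 -19.4 -41 0 0"

```text
clock: 27.8
position: [539.4, 245.0, 171.3]
eef_rot: [[-0.966, 0.258, 0.002], [0.258, 0.966, 0.001], [-0.002, 0.001, -1.0]]
ft_force: [0.6, 0.1, 0.1]
grip_width: 92.9
grasp_force: 0.0
```

>>> send_rows:
  deltas: "94 -19.4 -41 0 0;94 -19.4 -41 0 0;94 -19.4 -41 0 0;94 -19.4 -41 0 0;94 -19.4 -41 0 0"

```text
clock: 28.3
position: [579.1, 19.9, 170.2]
eef_rot: [[-0.965, 0.261, 0.0], [0.261, 0.965, 0.0], [-0.0, 0.0, -1.0]]
ft_force: [0.2, 1.7, 0.7]
grip_width: 94.0
grasp_force: 0.0
```

>>> send_rows:
  deltas: "94 -19.4 -41 0 0;94 -19.4 -41 0 0;94 -19.4 -41 0 0;94 0 0 0 0;94 0 0 0 0"

```text
clock: 28.8
position: [602.9, -113.2, 169.6]
eef_rot: [[-0.965, 0.264, -0.001], [0.264, 0.965, 0.001], [0.001, 0.001, -1.0]]
ft_force: [0.0, 0.8, 0.1]
grip_width: 94.0
grasp_force: 0.0
```

```bash
python3 - <<'E'
from h import *
o=monitor.get_obs();print(o['clock'],o['position'],o['qpos'])
a=optics.read_camera('side');t=optics.read_camera('top')
a=cv2.resize(a[140:290,150:310],None,fx=3,fy=3);t=cv2.resize(t[150:280,100:240],None,fx=2.5,fy=2.5);t=cv2.resize(t,(int(t.shape[1]*a.shape[0]/t.shape[0])*3//5,a.shape[0]*3//5))
c=np.zeros((450,480+t.shape[1],3),np.uint8);c[:,:480]=a;c[:t.shape[0],480:]=t;cv2.imwrite('pics/c4.png',c[:,:800])
E
```

```text
28.8 [ 602.94847471 -113.20917824  169.62811446] [-2.78396418e-01  2.38532385e-01  1.26845338e+00  7.10086243e-04
  1.63588344e+00 -1.58238679e+00]
```

View pics/c4.png

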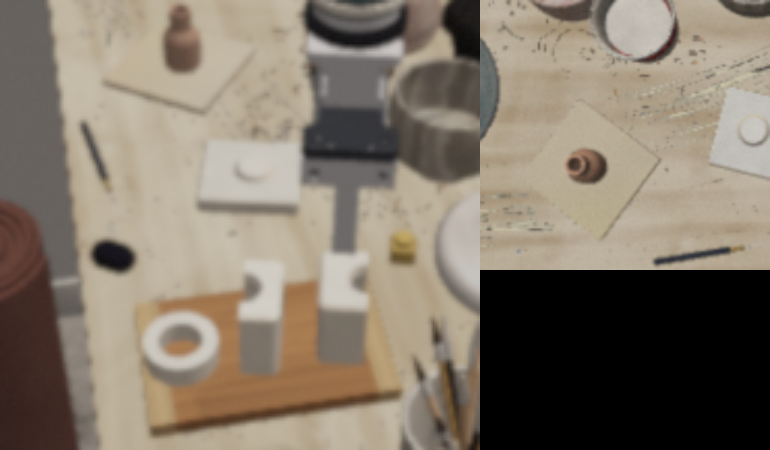

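The side crop shows the bottle upright in the middle of the bat (180,45), with the ring and both halves standing on the board. Next I re-grip the thick half.

>>> send_rows:
  deltas: "94 0 0 35 0;94 0 0 35 0;94 0 0 25 0;94 0 0 10 0;94 0 0 0 0"
  force: 25

```text
clock: 29.4
position: [602.1, -110.7, 63.7]
eef_rot: [[-0.966, 0.26, -0.003], [0.26, 0.966, 0.001], [0.003, 0.0, -1.0]]
ft_force: [0.5, -0.4, 0.1]
grip_width: 94.1
grasp_force: 0.0
```

>>> send_rows:
  deltas: "94 0 0 0 0;94 0 0 0 0"

```text
clock: 29.6
position: [604.7, -112.3, 67.7]
eef_rot: [[-0.965, 0.261, 0.004], [0.261, 0.965, -0.001], [-0.004, 0.0, -1.0]]
ft_force: [0.2, -0.2, 1.6]
grip_width: 94.1
grasp_force: 0.0
```

>>> send_rows:
  deltas: "94 0 0 4 0;94 0 0 0 0;94 0 0 0 0;94 0 0 0 0"

```text
clock: 30.0
position: [603.3, -112.4, 61.4]
eef_rot: [[-0.965, 0.262, 0.0], [0.262, 0.965, 0.0], [-0.0, 0.0, -1.0]]
ft_force: [0.4, -0.4, 0.2]
grip_width: 94.0
grasp_force: 0.0
```

>>> send_rows:
  deltas: "64 0 0 0 0;64 0 0 0 0;64 0 0 0 0;64 0 0 0 0;64 0 0 0 0"

```text
clock: 30.5
position: [603.3, -112.3, 61.3]
eef_rot: [[-0.965, 0.261, 0.0], [0.261, 0.965, 0.0], [-0.0, 0.0, -1.0]]
ft_force: [0.1, -0.4, 0.4]
grip_width: 69.5
grasp_force: 25.0
```

>>> send_rows:
  deltas: "64 0 0 -5 0;64 0 0 -30 0;64 0 0 -40 0;64 0 0 -25 0;64 19.3 36 0 0"

```text
clock: 31.0
position: [597.2, -76.7, 166.7]
eef_rot: [[-0.964, 0.267, 0.01], [0.267, 0.964, -0.005], [-0.011, -0.002, -1.0]]
ft_force: [1.2, 0.5, -1.4]
grip_width: 69.7
grasp_force: 25.0
```

>>> send_rows:
  deltas: "64 19.3 36 0 0;64 19.3 36 0 0;64 19.3 36 0 0;64 19.3 36 0 0;64 19.3 36.2 0 0"

```text
clock: 31.5
position: [547.1, 128.0, 161.1]
eef_rot: [[-0.965, 0.262, -0.001], [0.262, 0.965, -0.0], [0.0, -0.0, -1.0]]
ft_force: [0.4, 0.7, -2.0]
grip_width: 69.8
grasp_force: 25.0
```

>>> send_rows:
  deltas: "64 0 0 20 0;64 0 0 30 0;64 0 0 20 0;64 0 0 10 0;64 0 0 0 0"

```text
clock: 32.0
position: [546.6, 126.4, 79.4]
eef_rot: [[-0.965, 0.261, -0.004], [0.262, 0.965, -0.0], [0.004, -0.002, -1.0]]
ft_force: [-0.0, -0.1, -2.3]
grip_width: 69.9
grasp_force: 25.0
```

>>> send_rows:
  deltas: "64 0 0 0 0;64 0 0 0 0;64 0 0 0 0"

```text
clock: 32.3
position: [549.0, 126.6, 82.9]
eef_rot: [[-0.965, 0.262, 0.003], [0.262, 0.965, 0.0], [-0.003, 0.001, -1.0]]
ft_force: [-0.3, -0.0, -2.4]
grip_width: 70.0
grasp_force: 25.0
```

>>> send_rows:
  deltas: "64 0 0 6 0;64 0 0 4 0;64 0 0 0 0;64 0 0 0 0;64 0 0 0 0"

```text
clock: 32.8
position: [548.0, 126.7, 71.3]
eef_rot: [[-0.965, 0.261, 0.0], [0.261, 0.965, 0.0], [-0.0, 0.0, -1.0]]
ft_force: [0.8, -1.2, -2.0]
grip_width: 69.8
grasp_force: 25.0
```

Aligned at (548.0,126.7), so I lower it.

>>> send_rows:
  deltas: "64 0 0 4 0;64 0 0 2.5 0;64 0 0 0 0;64 0 0 0 0;64 0 0 0 0"

```text
clock: 33.3
position: [548.0, 126.6, 64.8]
eef_rot: [[-0.965, 0.261, 0.0], [0.261, 0.965, 0.0], [-0.0, 0.0, -1.0]]
ft_force: [0.6, 1.0, -3.0]
grip_width: 70.0
grasp_force: 25.0
```

>>> send_rows:
  deltas: "64 0 0 1.2 0;64 0 0 0 0;64 0 0 0 0"

```text
clock: 33.6
position: [548.0, 126.6, 63.6]
eef_rot: [[-0.965, 0.261, 0.0], [0.261, 0.965, 0.0], [-0.0, 0.0, -1.0]]
ft_force: [0.1, 0.1, -2.7]
grip_width: 69.7
grasp_force: 25.0
```

>>> send_rows:
  deltas: "64 0 0 1 0;64 0 0 0 0;64 0 0 0 0"

```text
clock: 33.9
position: [548.2, 126.6, 63.2]
eef_rot: [[-0.965, 0.261, 0.001], [0.261, 0.965, 0.0], [-0.001, 0.0, -1.0]]
ft_force: [-0.3, -0.3, 0.7]
grip_width: 69.7
grasp_force: 25.0
```

>>> send_rows:
  deltas: "64 0 0 0 0;94 0 0 0 0;94 0 0 0 0;94 0 0 0 0;94 0 0 -10 0"

```text
clock: 34.4
position: [546.7, 126.5, 71.1]
eef_rot: [[-0.965, 0.261, -0.004], [0.261, 0.965, -0.0], [0.003, -0.001, -1.0]]
ft_force: [-0.2, -0.3, -0.6]
grip_width: 93.5
grasp_force: 0.0
```

>>> send_rows:
  deltas: "94 0 0 -35 0;94 0 0 -45 0;94 0 0 -20 0;94 -8.5 -38.7 0 0;94 -8.5 -38.7 0 0"

```text
clock: 34.9
position: [545.0, 47.4, 175.0]
eef_rot: [[-0.966, 0.259, 0.004], [0.259, 0.966, -0.0], [-0.004, 0.001, -1.0]]
ft_force: [0.3, -0.1, -0.5]
grip_width: 94.1
grasp_force: 0.0
```

>>> send_rows:
  deltas: "94 -8.5 -38.7 0 0;94 -8.5 -38.7 0 0;94 -8.5 -38.7 0 0;94 -8.7 -38.9 0 0;94 0 0 0 0"

```text
clock: 35.4
position: [536.3, -115.6, 173.2]
eef_rot: [[-0.964, 0.267, 0.001], [0.267, 0.964, -0.002], [-0.001, -0.002, -1.0]]
ft_force: [0.3, 0.4, -0.5]
grip_width: 93.8
grasp_force: 0.0
```

>>> send_rows:
  deltas: "94 0 0 35 0;94 0 0 35 0;94 0 0 25 0;94 0 0 10 0;94 0 0 3 0"

```text
clock: 35.9
position: [536.2, -110.3, 63.8]
eef_rot: [[-0.965, 0.261, -0.002], [0.261, 0.965, 0.001], [0.002, 0.0, -1.0]]
ft_force: [0.3, 0.6, 0.2]
grip_width: 94.1
grasp_force: 0.0
```

>>> send_rows:
  deltas: "94 0 0 0 0;94 0 0 0 0;94 0 0 0 0;94 0 0 0 0"

```text
clock: 36.3
position: [537.4, -111.3, 65.8]
eef_rot: [[-0.965, 0.261, 0.002], [0.261, 0.965, -0.001], [-0.002, 0.0, -1.0]]
ft_force: [-0.7, 0.5, 0.3]
grip_width: 94.0
grasp_force: 0.0
```

>>> send_rows:
  deltas: "94 0 0 3.5 0;94 0 0 0 0;94 0 0 0 0;94 0 0 0 0"

```text
clock: 36.7
position: [536.6, -111.1, 61.0]
eef_rot: [[-0.965, 0.261, -0.0], [0.261, 0.965, 0.0], [0.0, 0.0, -1.0]]
ft_force: [0.4, -1.0, 0.4]
grip_width: 93.8
grasp_force: 0.0
```

>>> send_rows:
  deltas: "64 0 0 0 0;64 0 0 0 0;64 0 0 0 0;64 0 0 0 0;64 0 0 0 0"

```text
clock: 37.2
position: [536.7, -111.0, 61.1]
eef_rot: [[-0.965, 0.261, 0.0], [0.261, 0.965, 0.0], [-0.0, 0.0, -1.0]]
ft_force: [-0.2, 0.2, 0.6]
grip_width: 70.0
grasp_force: 25.0
```

>>> send_rows:
  deltas: "64 0 0 -5 0;64 0 0 -30 0;64 0 0 -40 0;64 0 0 -25 0;64 1 38.8 0 0"

```text
clock: 37.7
position: [548.0, -77.3, 166.5]
eef_rot: [[-0.964, 0.267, 0.009], [0.267, 0.964, -0.005], [-0.01, -0.002, -1.0]]
ft_force: [1.4, 1.0, -2.1]
grip_width: 70.0
grasp_force: 25.0
```

>>> send_rows:
  deltas: "64 1 38.8 0 0;64 1 38.8 0 0;64 1 38.8 0 0;64 1 38.8 0 0;64 1 38.8 0 0"

```text
clock: 38.2
position: [591.5, 116.7, 160.7]
eef_rot: [[-0.965, 0.261, -0.001], [0.261, 0.965, -0.0], [0.001, -0.0, -1.0]]
ft_force: [-0.1, -0.5, -2.1]
grip_width: 69.6
grasp_force: 25.0
```

>>> send_rows:
  deltas: "64 -5 0 0 0;64 0 0 20 0;64 0 0 30 0;64 0 0 20 0;64 0 0 0 0"

```text
clock: 38.7
position: [593.4, 112.9, 86.5]
eef_rot: [[-0.965, 0.262, -0.009], [0.262, 0.965, -0.001], [0.009, -0.004, -1.0]]
ft_force: [-0.6, -0.8, -2.2]
grip_width: 69.7
grasp_force: 25.0
```

>>> send_rows:
  deltas: "64 0 0 10 0;64 0 0 6 0;64 0 0 0 0;64 0 0 0 0;64 0 0 0 0"

```text
clock: 39.2
position: [597.1, 113.9, 76.1]
eef_rot: [[-0.965, 0.261, 0.002], [0.261, 0.965, 0.0], [-0.002, 0.001, -1.0]]
ft_force: [1.0, -0.3, -2.8]
grip_width: 69.7
grasp_force: 25.0
```

>>> send_rows:
  deltas: "64 0 0 0 0;64 0 0 0 0"

```text
clock: 39.4
position: [596.7, 113.9, 75.6]
eef_rot: [[-0.965, 0.261, 0.001], [0.261, 0.965, 0.0], [-0.001, 0.0, -1.0]]
ft_force: [1.2, -0.7, -1.7]
grip_width: 69.8
grasp_force: 25.0
```

>>> send_rows:
  deltas: "64 0 0 6 0;64 0 0 5 0;64 0 0 0 0;64 0 0 0 0;64 0 0 0 0"

```text
clock: 39.9
position: [596.3, 113.9, 63.8]
eef_rot: [[-0.965, 0.261, -0.001], [0.261, 0.965, 0.0], [0.001, -0.0, -1.0]]
ft_force: [-0.7, 0.4, -2.2]
grip_width: 70.1
grasp_force: 25.0
```

>>> send_rows:
  deltas: "64 2 0 0 0;64 2 0 0 0;64 1.2 0 0 0;64 0 0 0 0;64 0 0 0 0"

```text
clock: 40.4
position: [591.5, 115.3, 64.2]
eef_rot: [[-0.965, 0.261, 0.0], [0.261, 0.965, 0.0], [-0.0, 0.0, -1.0]]
ft_force: [-0.7, -0.5, -2.9]
grip_width: 70.1
grasp_force: 25.0
```

>>> send_rows:
  deltas: "64 1 0 0 0;64 0 0 0 0;64 0 0 0 0"

```text
clock: 40.7
position: [590.5, 115.5, 64.1]
eef_rot: [[-0.965, 0.261, 0.0], [0.261, 0.965, 0.0], [-0.0, 0.0, -1.0]]
ft_force: [0.1, -1.0, -2.6]
grip_width: 70.0
grasp_force: 25.0
```

>>> send_rows:
  deltas: "64 0.5 0 0 0;64 0 0 0 0;64 0 0 0 0"

```text
clock: 41.0
position: [590.1, 115.6, 64.1]
eef_rot: [[-0.965, 0.261, 0.0], [0.261, 0.965, 0.0], [-0.0, 0.0, -1.0]]
ft_force: [0.3, -0.1, -2.1]
grip_width: 69.5
grasp_force: 25.0
```

>>> send_rows:
  deltas: "64 0 0 1 0;64 0 0 0 0;64 0 0 0 0"

```text
clock: 41.3
position: [590.0, 115.6, 63.0]
eef_rot: [[-0.965, 0.261, -0.0], [0.261, 0.965, 0.0], [0.0, 0.0, -1.0]]
ft_force: [0.6, -0.3, -3.2]
grip_width: 69.9
grasp_force: 25.0
```

>>> send_rows:
  deltas: "64 0 0 0.7 0;64 0 0 0 0;64 0 0 0 0"

```text
clock: 41.6
position: [590.1, 115.6, 63.0]
eef_rot: [[-0.965, 0.261, 0.0], [0.261, 0.965, 0.0], [-0.0, 0.0, -1.0]]
ft_force: [-1.4, -0.3, 2.2]
grip_width: 70.0
grasp_force: 25.0
```

>>> send_rows:
  deltas: "64 0 0 -0.5 0;94 0 0 0 0;94 0 0 0 0;94 0 0 0 0;94 0 0 -10 0"

```text
clock: 42.1
position: [588.9, 115.6, 71.5]
eef_rot: [[-0.965, 0.261, -0.003], [0.261, 0.965, -0.0], [0.003, -0.001, -1.0]]
ft_force: [-0.7, -0.2, -0.6]
grip_width: 93.7
grasp_force: 0.0
```

>>> send_rows:
  deltas: "94 0 0 -35 0;94 0 0 -45 0;94 0 0 -20 0;94 10.6 -42.1 0 0;94 10.6 -42.1 0 0"

```text
clock: 42.6
position: [548.2, 39.7, 175.1]
eef_rot: [[-0.966, 0.259, 0.004], [0.259, 0.966, -0.0], [-0.004, 0.001, -1.0]]
ft_force: [-0.3, -1.3, -0.8]
grip_width: 94.1
grasp_force: 0.0
```

>>> send_rows:
  deltas: "94 10.6 -42.1 0 0;94 10.6 -42.1 0 0;94 10.6 -42.1 0 0;94 10.4 -42.1 0 0;94 0 0 0 0"
  force: 12

```text
clock: 43.1
position: [461.1, -115.5, 174.1]
eef_rot: [[-0.964, 0.268, 0.001], [0.268, 0.964, -0.002], [-0.002, -0.002, -1.0]]
ft_force: [-0.2, -0.1, -0.1]
grip_width: 93.6
grasp_force: 0.0
```

>>> send_rows:
  deltas: "94 0 0 40 0;94 0 0 40 0;94 0 0 30 0;94 0 0 20 0;94 0 0 0 0"

```text
clock: 43.6
position: [460.8, -110.0, 40.1]
eef_rot: [[-0.965, 0.261, -0.006], [0.261, 0.965, 0.003], [0.006, 0.001, -1.0]]
ft_force: [0.3, 0.3, 0.1]
grip_width: 94.1
grasp_force: 0.0
```

>>> send_rows:
  deltas: "94 0 0 10 0;94 0 0 5 0;94 0 0 0 0;94 0 0 0 0;94 0 0 0 0"

```text
clock: 44.1
position: [463.4, -111.8, 28.7]
eef_rot: [[-0.965, 0.261, 0.002], [0.261, 0.965, -0.0], [-0.002, -0.0, -1.0]]
ft_force: [0.9, -0.1, 0.5]
grip_width: 93.9
grasp_force: 0.0
```

>>> send_rows:
  deltas: "94 0 0 4 0;94 0 0 2.8 0;94 0 0 0 0;94 0 0 0 0;94 0 0 0 0"

```text
clock: 44.6
position: [462.9, -111.6, 21.1]
eef_rot: [[-0.965, 0.261, 0.0], [0.261, 0.965, 0.0], [-0.0, 0.0, -1.0]]
ft_force: [0.4, -0.9, 0.3]
grip_width: 94.1
grasp_force: 0.0
```

>>> send_rows:
  deltas: "60 0 0 0 0;60 0 0 0 0;60 0 0 0 0;60 0 0 0 0;60 0 0 0 0"

```text
clock: 45.1
position: [462.9, -111.6, 21.1]
eef_rot: [[-0.965, 0.261, 0.0], [0.261, 0.965, 0.0], [-0.0, 0.0, -1.0]]
ft_force: [0.3, 0.1, 0.8]
grip_width: 66.7
grasp_force: 12.0
```

>>> send_rows:
  deltas: "60 0 0 -10 0;60 0 0 -40 0;60 0 0 -45 0;60 0 0 -40 0;60 0 0 0 0"

```text
clock: 45.6
position: [466.6, -113.0, 163.9]
eef_rot: [[-0.965, 0.261, 0.013], [0.261, 0.965, -0.005], [-0.014, -0.001, -1.0]]
ft_force: [0.7, -0.3, 0.1]
grip_width: 66.5
grasp_force: 12.0
```

>>> send_rows:
  deltas: "60 -7.2 42.1 0 0;60 -7.2 42.1 0 0;60 -7.2 42.1 0 0;60 -7.2 42.1 0 0;60 -7.2 42.1 0 0"

```text
clock: 46.1
position: [552.5, 83.8, 155.2]
eef_rot: [[-0.965, 0.261, -0.001], [0.261, 0.965, -0.0], [0.001, -0.001, -1.0]]
ft_force: [0.3, -0.8, -1.5]
grip_width: 66.4
grasp_force: 12.0
```

>>> send_rows:
  deltas: "60 -7.2 42 0 0;60 0 0 0 0;60 0 0 0 0;60 0 0 20 0;60 0 0 20 0"

```text
clock: 46.6
position: [570.5, 119.3, 116.3]
eef_rot: [[-0.965, 0.263, 0.001], [0.263, 0.965, -0.0], [-0.002, -0.0, -1.0]]
ft_force: [-1.1, 0.4, -0.4]
grip_width: 66.4
grasp_force: 12.0
```

>>> send_rows:
  deltas: "60 0 0 8 0;60 0 0 0 0;60 0 0 0 0;60 0 0 0 0"

```text
clock: 47.0
position: [571.3, 120.5, 109.6]
eef_rot: [[-0.965, 0.262, 0.002], [0.262, 0.965, 0.0], [-0.002, 0.001, -1.0]]
ft_force: [0.6, -0.6, -1.0]
grip_width: 66.6
grasp_force: 12.0
```

>>> send_rows:
  deltas: "60 0.3 0 6 0;60 0 0 4 0;60 0 0 0 0;60 0 0 0 0;60 0 0 0 0"

```text
clock: 47.5
position: [570.3, 121.0, 98.1]
eef_rot: [[-0.965, 0.261, 0.0], [0.261, 0.965, 0.0], [-0.0, 0.0, -1.0]]
ft_force: [-0.8, 0.2, 0.2]
grip_width: 66.5
grasp_force: 12.0
```

>>> send_rows:
  deltas: "60 0 0 2 0;60 0 0 0 0;60 0 0 0 0"

```text
clock: 47.8
position: [570.2, 120.9, 96.0]
eef_rot: [[-0.965, 0.261, -0.0], [0.261, 0.965, 0.0], [0.0, 0.0, -1.0]]
ft_force: [0.6, -0.2, -0.9]
grip_width: 66.5
grasp_force: 12.0
```

>>> send_rows:
  deltas: "60 0 0 1 0;60 0 0 0 0;60 0 0 0 0"

```text
clock: 48.1
position: [570.3, 120.9, 95.1]
eef_rot: [[-0.965, 0.261, 0.0], [0.261, 0.965, 0.0], [-0.0, 0.0, -1.0]]
ft_force: [-0.4, -0.1, -0.8]
grip_width: 66.5
grasp_force: 12.0
```

>>> send_rows:
  deltas: "60 0 0 0.7 0;60 0 0 0 0;60 0 0 0 0"

```text
clock: 48.4
position: [570.4, 120.9, 95.1]
eef_rot: [[-0.965, 0.261, 0.001], [0.261, 0.965, 0.0], [-0.001, 0.0, -1.0]]
ft_force: [-1.7, 0.1, 3.7]
grip_width: 66.3
grasp_force: 12.0
```

>>> send_rows:
  deltas: "94 0 0 0 0;94 0 0 0 0;94 0 0 0 0;94 0 0 -10 0;94 0 0 -25 0"

```text
clock: 48.9
position: [568.4, 120.7, 127.2]
eef_rot: [[-0.965, 0.261, -0.006], [0.261, 0.965, -0.001], [0.006, -0.002, -1.0]]
ft_force: [0.2, -0.1, 1.0]
grip_width: 93.8
grasp_force: 0.0
```

>>> send_rows:
  deltas: "94 0 0 -40 0;94 0 0 -40 0;94 0 0 0 0;94 0 0 0 0;94 0 0 0 0"

```text
clock: 49.4
position: [569.6, 120.8, 208.1]
eef_rot: [[-0.965, 0.261, -0.002], [0.261, 0.965, -0.0], [0.002, -0.001, -1.0]]
ft_force: [-0.2, -0.1, -0.1]
grip_width: 94.1
grasp_force: 0.0
```

```bash
python3 - <<'E'
from h import *
a=optics.read_camera('side');w=optics.read_camera('wrist')
a=cv2.resize(a[140:260,160:290],(433,400));w=cv2.resize(w[90:240,190:320],(346,400))
cv2.imwrite('pics/c5.png',np.hstack([a,w]))
E
```

```text
(no output)
```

View pics/c5.png

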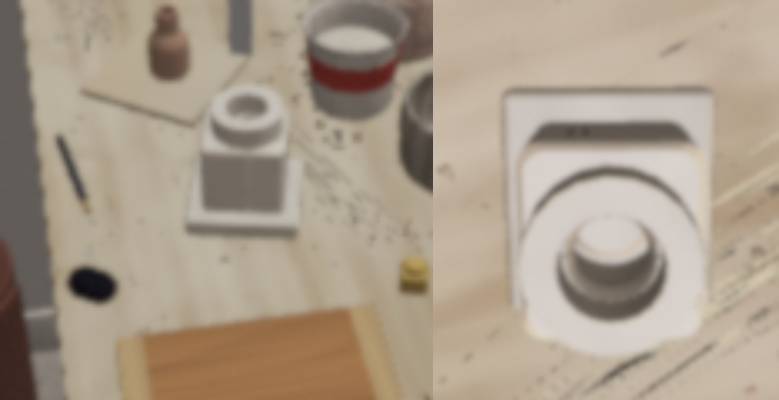

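The mould is closed with only a hairline seam and the ring centred on top. The bottle is upright on the bat at (168,45), and the tub, tin and needle are undisturbed.

```bash
python3 -c "
from station import job;print(job.sign_off())"
```

```text
the job is handed in; nothing more can be done
None
```

I handed the job in at about 49 s of the 141 s allowed; sign-off gave no verdict. In the last pictures the bottle stands upright near the middle of the bat, the empty mould is closed on its base with a hairline seam and the ring centred on top, and the tub, tin and needle look undisturbed.

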